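# Load a sleeve up the marking chute and start the cycle

### The job

With the fingertips, gently push the brass sleeve up the sloped gutter and over the crest, so that it settles against the blue end stop and does not roll back; it must stay in the gutter, without being pinched or lifted. Then press the green start button on the control box fully down and let it go. Do not press the blue button, and leave all the other things where they are.

Things in the scene. Friction and masses are not known exactly. Their poses are not given: they have to be found in the camera images.
- sleeve: The brass sleeve to load: a smooth polished cylinder 44 mm in diameter and 50 mm long, 110 to 225 g, lying across the gutter so that it rolls along it. Origin at its centre; its own y axis is the cylinder's axis. It starts at the low end of the gutter, resting against an 8 mm high lip. It rolls back down if let go anywhere before the crest.
- chute: Fixed loading chute: a gutter on a 300 x 100 x 8 mm base plate. Origin on the table under its centre, z up; x points level along the gutter, uphill; y across. The gutter is 56 mm wide inside; its 4 mm side walls rise only 10 mm above its floor. Low lip at x = -130 mm, crest at x = 75 mm, face of the blue end stop at x = 130 mm (14 mm thick, its top 89 mm above the table).
- ramp: The climbing aluminium part of the gutter, fixed to the chute, sloping at 9 degrees from 22 mm above the table at the lip. Origin on its floor at the low lip, mid-width; x runs up the slope along the floor, y across, z square to the floor. The sleeve's centre rides 22 mm above this floor.
- crest (a point): Point on the gutter floor at the crest, mid-width, 54.5 mm above the table, 205 mm (level) uphill of the low lip. Beyond it the floor falls at 10 degrees through a short black nest to the blue end stop: the sleeve rolls the last 30 mm to the stop by itself.
- seat (a point): Where the sleeve's centre is when it rests in the black nest, touching the blue end stop: 71 mm above the table, 22 mm before the stop's face.
- console: The white control box, 210 x 100 x 50 mm, fixed on the table, to the left of the chute (+y), turned up to 12 degrees. Origin under its centre, x along its length. The two buttons stand on its top, 50 mm either side of the centre along x; which is which changes.
- green_top (a point): Centre of the top of the green start button: a 36 mm disc standing 10 mm proud of a 52 mm round collar that is 12 mm high, on top of the control box. It is pressed straight down.
- green (a joint): Travel of the green button: 0 when up, 0.006 m when fully down. It springs back; fully down takes 4 N.
- blue_top (a point): Centre of the top of the blue button, the same shape as the green one. Not to be pressed.
- blue (a joint): Travel of the blue button: 0 when up, 0.006 m when fully down.
- spare_a: Spare steel sleeve standing on end near the robot, 44 mm diameter, 50 mm high; leave alone. Origin at the centre of its underside.
- spare_b: Spare steel sleeve standing on end on the far side, 44 mm diameter, 50 mm high; leave alone. Origin at the centre of its underside.
- driver: Loose screwdriver, 200 mm long and 26 mm thick, with an orange handle, lying on the far side; leave alone. Origin under its middle.
- jar: Closed jar, 60 mm diameter, 90 mm high, on the far left; leave alone. Origin at the centre of its underside.
- rule: Loose steel rule, 200 x 26 x 4 mm, lying near the robot; leave alone. Origin at the centre of its underside.
- wrench: Loose wrench, 180 mm long, lying on the left beyond the control box; leave alone. Origin under its middle.
Not all that is in view belongs to the job. Several things have the shape of the sleeve; the one meant has the colours described above.

How it is judged:
By the outcome, as a careful person would: the job done as asked, in the order asked, and still so for the second after the job is handed in, with the robot touching nothing.
It also fails if it takes over 51 s, if anything falls off the work surface, if the arm or the gripper's body presses on something with over 40 N, if the wrist force passes 120 N, or if a joint passes its speed limit or range.

### The arm

A 6-joint arm with a two-finger parallel gripper is mounted at the origin on the work surface. World frame = base frame: x ahead of the robot, y to its left, z up, the work surface at z = 0. Lengths are in mm, angles in rad, forces in N, time in s.
With the tool pointing down it reaches from about 275 to 850 mm from the base axis. Payload 19 kg.
Tool frame: the origin (TCP) lies at the very end of the fingers, on their centre line; the grasp point (between the pads) lies 19 mm behind it (grip_point_offset is the z of the grasp point in the tool frame, in mm); z points along the fingers, y is the direction in which the jaws open and shut (so a half turn about z gives the same grasp; the last joint's range is limited). The gripper opens to 85 mm and grips with 20 to 120 N. Pads are 22 mm wide; open, the fingers measure 114 mm over their backs; the gripper's body (76 mm by 85 mm) begins 54 mm behind the grasp point. The pads swing forward as they close: fully open they stand 13 mm farther back than shut.
Start: joints at [-1.417, 0.15, 1.437, -0, 1.554, -0.134], TCP at [163.184, -551.324, 203.167] pointing down, gripper open.
Joint ranges: [-2.8, 2.8], [-0.68, 2.1], [0.12, 2.68], [-1.39, 4.53], [0.16, 2.79], [-2.81, 2.81]. Speed limits (rad/s): [1.89, 1.89, 2.22, 3.01, 3.01, 3.01].

### API

Orientations are given as a unit quaternion [w, x, y, z].
In Python, from station import movep, line_to, movej, grip, sleep, ik, get_obs, get_image, IKError, sign_off, grip_point_offset gives the robot as it stands. The module is installed in compiled form; this text tells all that it offers. Calls block until the motion is done:
- movep(position, orientation): joint-space move of the TCP to a pose.
- line_to(position, rotation=None, velocity=150, contact_N=None): straight line of the TCP; rotation=None keeps the orientation; velocity is the mean speed in mm/s. With contact_N (N) it stops when the force on the tool has changed by that much, and returns True; else False.
- movej(angles): joint-space move.
- grip(opening, squeeze=None): finger opening in mm; squeeze is the grip in N (None keeps the last); returns when the fingers have stopped.
- sleep(seconds).
- ik(position, orientation): joint angles nearest the present ones, or None.
- get_obs(): the state.
- get_image(name): name is "scene" or "top"; returns a dict with "frame" (480x640x3 uint8, blue, green, red), "K" (3x3 intrinsics, pixels), "R" (3x3) and "t" (3): a world point X has camera coordinates R X + t. Camera axes: x right, y down, z forward; pixel columns grow to the right and rows downward; lengths in mm; the calibration is good to about 2 mm. A picture is of the moment at which its call begins. There is no depth.
A pose or a line that the arm cannot do raises IKError and nothing moves.
- sign_off(): hands the job in, once; it reports no verdict.
The state is a dict: "time": time; "q": joint angles; "qvel": joint speeds; "joint_efforts": joint torques, N m; "ee_pos": TCP position; "tcp_rot": TCP orientation; "contact_force": force on the tool from outside, world axes, zero at the start; "wrist_torque": the same for the moment, N m; "width": finger opening in mm.
Only numpy, scipy, OpenCV 4.12 (cv2) and the standard library are available. Lean on these libraries where they do the work, as an engineer would, in place of code of your own. Each camera call takes 0.05 s, during which the arm holds its last target.

## Working session

There is one attempt and no reset: what is moved stays moved. The work goes in short steps, each a Python script; the robot and the scene stay as the last script left them, time stands still between calls to the robot, and variables do not carry over. Pictures are saved under pics/ and viewed, and the job is handed in when it is done.

```bash
mkdir -p pics; ls; python3 - <<'E'
from station import *
import cv2
for n in("scene","top"):
    d=get_image(n); cv2.imwrite(f"pics/{n}0.png",d["frame"]); print(n,d["K"],d["R"],d["t"])
o=get_obs(); print(o, grip_point_offset)
E
```

```text
pics
scene [[537.66220274   0.         319.59072976]
 [  0.         537.66220274 244.29343757]
 [  0.           0.           1.        ]] [[ 0.27022633  0.96263507 -0.01764805]
 [ 0.60711416 -0.18459538 -0.77287577]
 [-0.74725506  0.198137   -0.63431191]] [-191.02780326 -236.08160852 1673.43718929]
top [[459.59645643   0.         322.09530288]
 [  0.         459.59645643 234.17826581]
 [  0.           0.           1.        ]] [[-0.01925431 -0.99978712  0.00741475]
 [-0.99362882  0.01831098 -0.11120462]
 [ 0.11104517 -0.00950868 -0.99376987]] [  58.93478019  521.31850825 1083.93015419]
{'time': 0.1, 'q': array([-1.41698668e+00,  1.50938405e-01,  1.43791694e+00, -3.23415097e-05,
        1.55381841e+00, -1.33981766e-01]), 'qvel': array([ 2.14067706e-04, -1.80858802e-03, -4.17965636e-04, -3.62957827e-05,
       -2.82916835e-04, -2.17563264e-04]), 'joint_efforts': array([ 1.90883176e-03, -7.14383125e+01, -5.71798253e+01, -1.66242035e-04,
        7.10813372e-03, -3.78714242e-05]), 'ee_pos': array([ 163.14770453, -551.11531701,  202.65938458]), 'tcp_rot': array([-5.40366307e-04,  9.89664680e-01,  1.43399894e-01, -2.15264018e-05]), 'contact_force': array([-0.09932298, -0.33991019,  0.35813577]), 'wrist_torque': array([-0.01250395,  0.01484705, -0.05138655]), 'width': 85.5363579400258} -18.700000000000003
```

View pics/scene0.png

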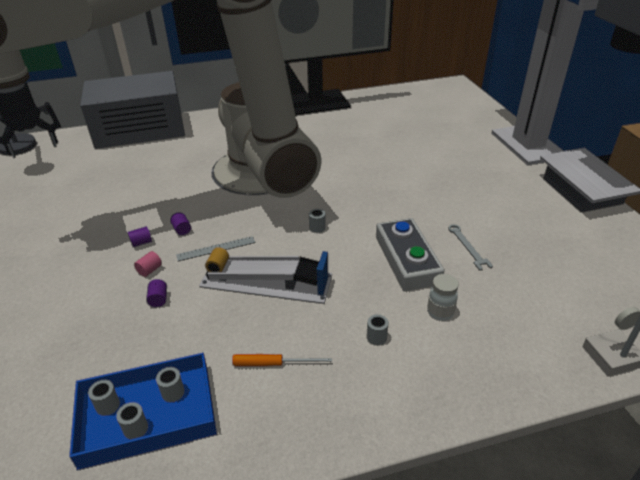

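View pics/top0.png

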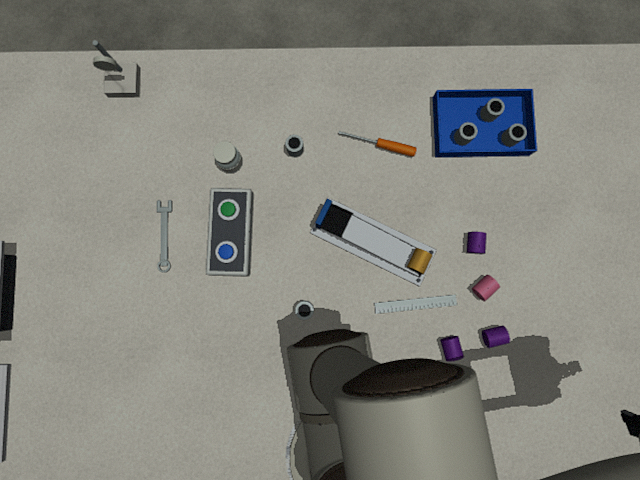

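Top view: brass sleeve at about (420,260), blue stop at (323,214), green button (228,209), blue button (227,252). The chute climbs to the upper left. Next I measure these.

```bash
cat > h.py <<'E'
import numpy as np, cv2
from station import *
def ray(d,u,v):
    k=np.linalg.inv(d["K"])@[u,v,1.]; R=d["R"]; return -R.T@d["t"], R.T@k
def onz(d,u,v,z):
    c,r=ray(d,u,v); return c+r*(z-c[2])/r[2]
def tri(d1,p1,d2,p2):
    c1,r1=ray(d1,*p1); c2,r2=ray(d2,*p2)
    A=np.stack([r1,-r2],1); s=np.linalg.lstsq(A,c2-c1,rcond=None)[0]
    a=c1+s[0]*r1;b=c2+s[1]*r2; return (a+b)/2, np.linalg.norm(a-b)
def proj(d,X):
    p=d["K"]@(d["R"]@np.asarray(X,float)+d["t"]); return p[:2]/p[2]
def blobs(d,lo,hi,amin=30):
    hsv=cv2.cvtColor(d["frame"],cv2.COLOR_BGR2HSV)
    m=cv2.inRange(hsv,np.array(lo),np.array(hi))
    n,l,s,c=cv2.connectedComponentsWithStats(m)
    return [(s[i,4],s[i,:4],c[i],l==i) for i in range(1,n) if s[i,4]>=amin]
E
python3 - <<'E'
from h import *
T=get_image("top");S=get_image("scene")
for nm,lo,hi in(("brass",(14,100,60),(28,255,255)),("blue",(98,120,50),(125,255,255)),("green",(45,100,40),(85,255,255))):
    for n,d in(("T",T),("S",S)):
        for a,b,c,m in blobs(d,lo,hi):
            ctr,_=cv2.findContours(m.astype(np.uint8),0,2); r=cv2.minAreaRect(max(ctr,key=len))
            print(nm,n,a,b,c.round(1),cv2.boxPoints(r).round(1).tolist())
for n,d,x,y,w,h in(("T",T,190,170,260,130),("S",S,190,210,260,110)):
    f=d["frame"][y:y+h,x:x+w]; s=3; cv2.imwrite(f"pics/crop{n}.png",cv2.resize(f,None,fx=s,fy=s,interpolation=cv2.INTER_CUBIC))
E
```

```text
brass T 160 [378 140  37  13] [395.9 146. ] [[376.5, 145.89999389648438], [378.3999938964844, 138.60000610351562], [415.1000061035156, 147.8000030517578], [413.20001220703125, 155.10000610351562]]
brass T 367 [408 248  24  26] [419.7 260.2] [[407.20001220703125, 265.6000061035156], [416.79998779296875, 246.39999389648438], [432.3999938964844, 254.1999969482422], [422.79998779296875, 273.3999938964844]]
brass S 143 [623 124  17  15] [633.3 129.3] [[623.0, 124.0], [639.0, 124.0], [639.0, 138.0], [623.0, 138.0]]
brass S 287 [206 247  23  24] [218.2 257. ] [[204.39999389648438, 265.20001220703125], [214.8000030517578, 244.39999389648438], [230.39999389648438, 252.1999969482422], [220.0, 273.0]]
brass S 448 [233 355  49  11] [256.9 359.3] [[233.0, 355.0], [281.0, 355.0], [281.0, 365.0], [233.0, 365.0]]
blue T 4070 [436  89 101  64] [480.7 121.8] [[435.8999938964844, 89.69999694824219], [535.0999755859375, 88.19999694824219], [536.0999755859375, 150.89999389648438], [436.8999938964844, 152.39999389648438]]
blue T 162 [316 199  16  26] [323.2 211.8] [[314.79998779296875, 222.39999389648438]
[... 1045 characters left out ...]
 123 [316 252  11  20] [321.9 262. ] [[315.5, 269.5], [321.79998779296875, 250.60000610351562], [328.70001220703125, 252.89999389648438], [322.3999938964844, 271.79998779296875]]
blue S 9376 [ 70 353 146 116] [142.6 413. ] [[54.29999923706055, 385.5], [202.8000030517578, 352.5], [221.5, 436.6000061035156], [73.0, 469.6000061035156]]
green T 163 [221 202  14  14] [227.6 208.7] [[221.0, 202.0], [234.0, 202.0], [234.0, 215.0], [221.0, 215.0]]
green S 209 [29 44 29 25] [45.5 54.6] [[28.799999237060547, 48.20000076293945], [54.79999923706055, 43.0], [59.5, 66.5], [33.5, 71.69999694824219]]
green S 130 [410 246  14  12] [416.7 251.2] [[410.0, 246.0], [423.0, 246.0], [423.0, 257.0], [410.0, 257.0]]
```

View pics/cropT.png

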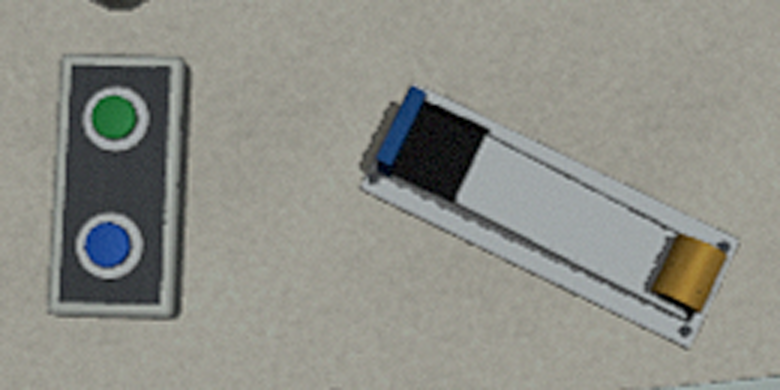

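View pics/cropS.png

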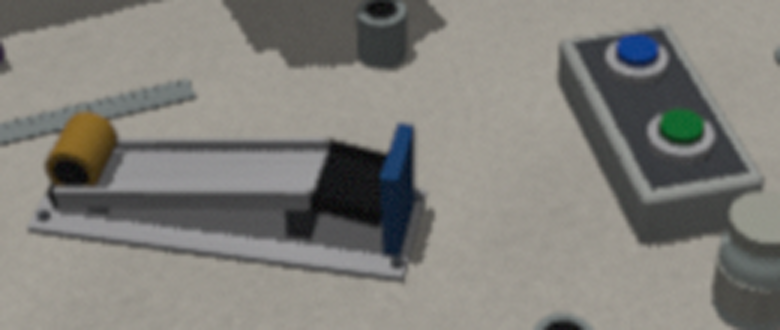

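```bash
python3 - <<'E'
from h import *
T=get_image("top");S=get_image("scene")
q=lambda x,y:(x/3+190-.33,y/3+170-.33)
qs=lambda x,y:(x/3+190-.33,y/3+210-.33)
R,B,L=[onz(T,*q(*p),8) for p in((738,242),(690,347),(363,188))]
print("plate",R,B,L,"len",np.linalg.norm(B-L),"wid",np.linalg.norm(R-B),"ctr",(R+L)/2)
e=L-B;print("yaw",np.degrees(np.arctan2(e[1],e[0])))
# scene plate corners: low-far (30,228), stop-far (405,279)
a,b=[onz(S,*qs(*p),8) for p in((30,226),(405,272))]
e=b-a;print("scene far edge",a,b,np.linalg.norm(e),np.degrees(np.arctan2(e[1],e[0])))
st=onz(T,323.2,211.8,89);print("stop",st)
a,b=[onz(T,*p,89) for p in((317.5,223.5),(329.4,199.7))];e=b-a;print("stop w",np.linalg.norm(e),np.degrees(np.arctan2(e[1],e[0]))+90)
print("sleeve z46",onz(T,419.7,260.2,46+10),tri(T,(419.7,260.2),S,(218.2,257)))
ps=[]
for nm,t,s in(("g",(227.6,208.7),(416.7,251.2)),("b",(225.4,251.2),(402,226.1))):
    print(nm,onz(T,*t,72),onz(S,*s,72),tri(T,t,S,s)); ps.append(onz(T,*t,72))
print(np.linalg.norm(ps[0]-ps[1]))
for nm,p in (("spare_a",(303,309)),("spare_b",(294,145))): print(nm,onz(T,*p,50))
E
```

```text
plate [ 479.49656048 -229.87973448    8.        ] [ 394.67846899 -186.76277283    8.        ] [529.75827957  77.00281024   8.        ] len 296.3424337539752 wid 95.14820558341586 ctr [504.62742003 -76.43846212   8.        ]
yaw 62.882075358693065
scene far edge [ 486.26814432 -229.7326411     8.        ] [618.58052744  36.85241846   8.        ] 297.6141137549526 63.603722921384986
stop [567.39887621  46.13648157  89.        ]
stop w 61.87911585941126 62.596936799200904
sleeve z46 [ 453.53807243 -178.8535181    56.        ] (array([ 453.88069074, -177.39064711,   54.97481291]), np.float64(3.356546736457792))
g [581.50670365 269.22979666  72.        ] [588.13389664 267.56168037  72.        ] (array([582.46860084, 270.42678872,  66.6941039 ]), np.float64(0.308641093305227))
b [482.01855182 273.95549271  72.        ] [489.81380316 271.73642922  72.        ] (array([482.51116963, 275.23224583,  65.85957756]), np.float64(0.07892942663921283))
99.60032408550072
spare_a [345.27331633  97.20344695  50.        ]
spare_b [738.93309193 113.27577249  50.        ]
```

Everything agrees: plate reads 296 × 95 mm, buttons are 99.6 mm apart, and the sleeve is within 1–2 mm of the lip prediction. So the chute origin is about (505.5, -75.5) with yaw 63°. I'll go in behind the sleeve with closed fingertips and push part way.

```bash
cat >> h.py <<'E'
C=np.array([505.5,-75.5]); YAW=np.radians(63)
U=np.array([np.cos(YAW),np.sin(YAW)])
Q=[0,np.cos(YAW/2),np.sin(YAW/2),0]
def P(x,z): return [*(C+x*U),z]
def push(xs): # tcp for sleeve centre at chute x = xs
    return P(xs-33, 44.27+(xs+130)*.1584-8)
def snap(tag):
    for n in("scene","top"):
        d=get_image(n); x,y,w,h=(190,170,260,130) if n=="top" else (190,180,260,140)
        cv2.imwrite(f"pics/{n}_{tag}.png",cv2.resize(d["frame"][y:y+h,x:x+w],None,fx=3,fy=3,interpolation=cv2.INTER_CUBIC))
        for a,b,c,m in blobs(d,(14,100,60),(28,255,255)):
            if x<c[0]<x+w and y<c[1]<y+h: print(n,a,c.round(1))
E
python3 - <<'E'
from h import *
grip(0)
p=push(-132)
movep([p[0],p[1],150],Q); line_to(p,velocity=120)
print(get_obs()["ee_pos"],p,get_obs()["contact_force"])
r=line_to(push(-60),velocity=50,contact_N=12)
o=get_obs();print(r,o["time"],o["ee_pos"],push(-60),o["contact_force"],o["width"])
snap("a")
E
```

```text
[ 430.93620409 -222.79096669   36.63422373] [np.float64(430.59156754297476), np.float64(-222.5160764910807), 35.9532] [0.14038434 0.02032975 0.56203539]
False 5.35 [ 463.17504112 -158.54803359   47.3070189 ] [np.float64(463.2788835242221), np.float64(-158.3636067495182), 47.358000000000004] [-0.32798672  0.04100717 -0.06292879] 0.5184005689832949
scene 259 [217.6 258.1]
```

View pics/scene_a.png

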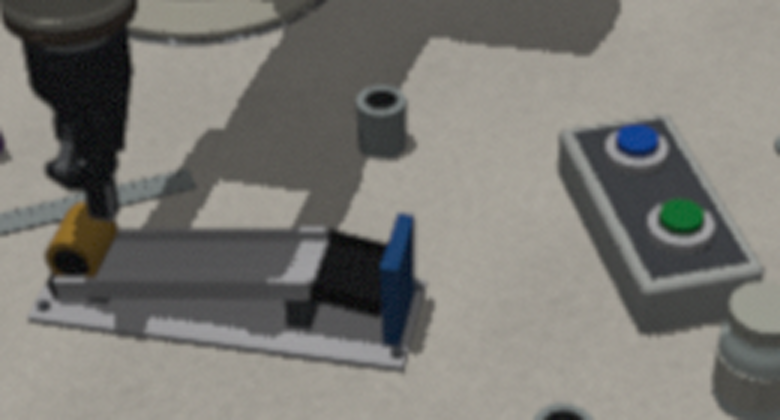

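View pics/top_a.png

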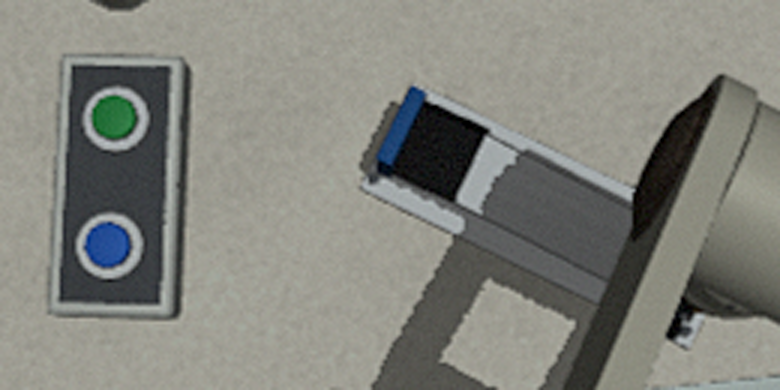

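```bash
python3 - <<'E'
from h import *
d=get_image("scene"); o=get_obs()
print("tcp",proj(d,o["ee_pos"]),o["ee_pos"],o["tcp_rot"],o["contact_force"])
for xs in(-117,-60): print("sleeve",xs,proj(d,P(xs,44.27+(xs+130)*.1584)))
f=d["frame"][200:290,180:300]; cv2.imwrite("pics/z.png",cv2.resize(f,None,fx=6,fy=6,interpolation=cv2.INTER_CUBIC))
E
```

```text
tcp [226.45173606 260.35698683] [ 463.20889004 -158.51751319   47.33057936] [-8.28990981e-06  8.52713166e-01  5.22379418e-01 -1.20104109e-05] [-0.10244125 -0.31197597 -1.74124689]
sleeve -117 [216.90289992 259.50438609]
sleeve -60 [239.54113099 259.41089882]
```

View pics/z.png

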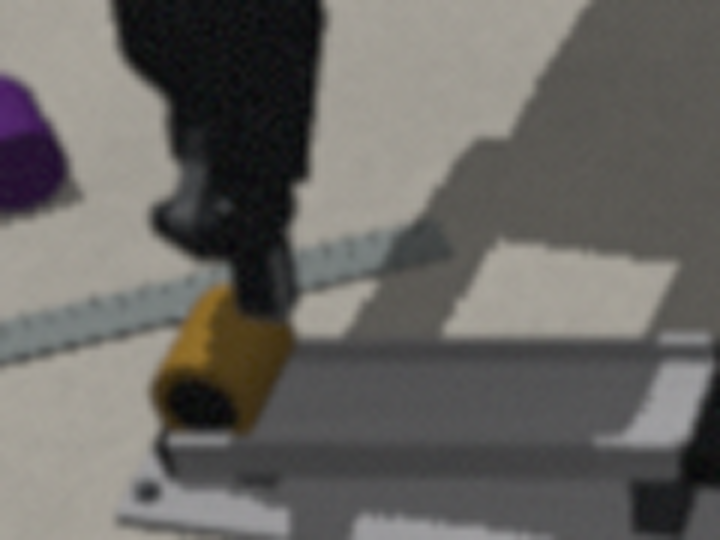

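```bash
python3 - <<'E'
from h import *
d=get_image("scene"); t=get_image("top")
N=np.array([-U[1],U[0]])
c,_=ray(d,0,0);print("cam",c)
for xs in(-117,-80,-60):
  for y in(-25,0,25):
    z=44.27+(xs+130)*.1584; print(xs,y,proj(d,[*(C+xs*U+y*N),z]).round(1), "top of cyl",proj(d,[*(C+xs*U+y*N),z+22]).round(1))
for z in(40,47,60,70):
    X=onz(d,224,253,z);e=X[:2]-C;print(z,X,"chute",e@U,e@N)
for a in(0,30,60,100): print("tool axis",a,proj(d,get_obs()["ee_pos"]+[0,0,a]).round(1))
hsv=cv2.cvtColor(d["frame"],cv2.COLOR_BGR2HSV)
print(d["frame"][245:270:3,214:240:2].sum(2))
E
```

```text
cam [1445.43364364 -191.25934035  875.64811457]
-117 -25 [213.2 266.4] top of cyl [211.9 259.3]
-117 0 [216.9 259.5] top of cyl [215.6 252.4]
-117 25 [220.5 252.8] top of cyl [219.2 245.7]
-80 -25 [228.1 266.4] top of cyl [226.9 259.2]
-80 0 [231.5 259.4] top of cyl [230.4 252.3]
-80 25 [234.9 252.7] top of cyl [233.8 245.5]
-60 -25 [236.2 266.4] top of cyl [235.1 259.2]
-60 0 [239.5 259.4] top of cyl [238.5 252.2]
-60 25 [242.8 252.6] top of cyl [241.8 245.4]
40 [ 425.72771162 -160.10046167   40.        ] chute -111.59542436496733 32.669823519921266
47 [ 434.26951457 -160.36147124   47.        ] chute -107.9500882034719 24.940525506841226
60 [ 450.13286289 -160.84620329   60.        ] chute -101.18017818926603 10.58611491112101
70 [ 462.33543852 -161.21907409   70.        ] chute -95.97255510141547 -0.4557393932789683
tool axis 0 [226.5 260.4]
tool axis 30 [224.8 250.6]
tool axis 60 [223.1 240.5]
tool axis 100 [220.8 226.6]
[[396 356 225  52  53  69 152 141 348 364 369 347 336]
 [334 287 198  47  70  54 145 122 285 340 386 445 466]
 [283 195 169  99  63  65 119 240 460 477 475 482 476]
 [245 166 167 168 164 155 155 255 464 474 475 478 343]
 [219 167 156 168 162 150 138 145 218 229 228 229 222]
 [214 161 156 163 150 147 136 217 233 231 226 226 228]
 [108 129 148 153 145 126 200 246 256 253 251 250 246]
 [ 49  41  92 141 137 170 247 253 252 249 251 247 252]
 [ 39  35  44 119 153 244 250 252 247 247 251 251 253]]
```

In the scene view the fingertip ends at about (224,253), but the reported TCP projects to (226,260). The sleeve hasn't moved. The tips seem to sit roughly 20 mm above where I expected, so I'll lift clear and compare the visible tip with the TCP.

```bash
python3 - <<'E'
from h import *
o=get_obs();p=o["ee_pos"]
line_to([p[0],p[1],p[2]+70],velocity=120)
d=get_image("scene"); o=get_obs()
print(o["ee_pos"],o["width"],o["time"],o["contact_force"])
tp=proj(d,o["ee_pos"]);print(tp,[proj(d,o["ee_pos"]+[0,0,a]).round(1) for a in(10,20,30)])
x,y=160,150
f=cv2.resize(d["frame"][y:y+130,x:x+160],None,fx=4.6,fy=4.6,interpolation=cv2.INTER_CUBIC)
cv2.circle(f,tuple(int(v) for v in (tp-[x,y])*4.6),4,(0,0,255),1)
cv2.imwrite("pics/z2.png",f)
E
```

```text
[ 462.82463917 -158.24578063  116.42140416] -0.3690489923558107 6.3833 [-0.62629819 -0.03398908 -0.29301874]
[222.67156027 237.31657295] [array([222.1, 233.9]), array([221.5, 230.4]), array([220.9, 226.8])]
```

View pics/z2.png

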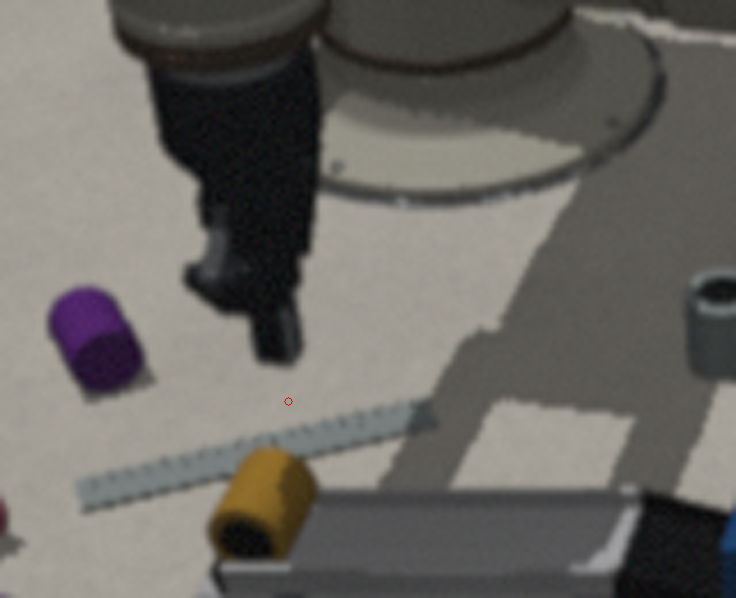

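The visible tip at (220,228) is about 25 mm above the reported TCP, so the earlier pass went over the sleeve without moving it. A gentle touch on bare table will measure the offset.

```bash
python3 - <<'E'
from h import *
movep([425,-245,110],Q)
line_to([425,-245,45],velocity=100)
r=line_to([425,-245,-32],velocity=25,contact_N=5)
o=get_obs();print(r,o["time"],o["ee_pos"],o["contact_force"])
d=get_image("scene");f=cv2.resize(d["frame"][180:300,130:270],None,fx=5,fy=5,interpolation=cv2.INTER_CUBIC)
cv2.imwrite("pics/z3.png",f)
line_to([425,-245,36],velocity=100)
E
```

```text
True 10.2417 [ 425.02683733 -245.03771314  -28.05434252] [-1.41684252  0.79593463  6.92764773]
```

View pics/z3.png

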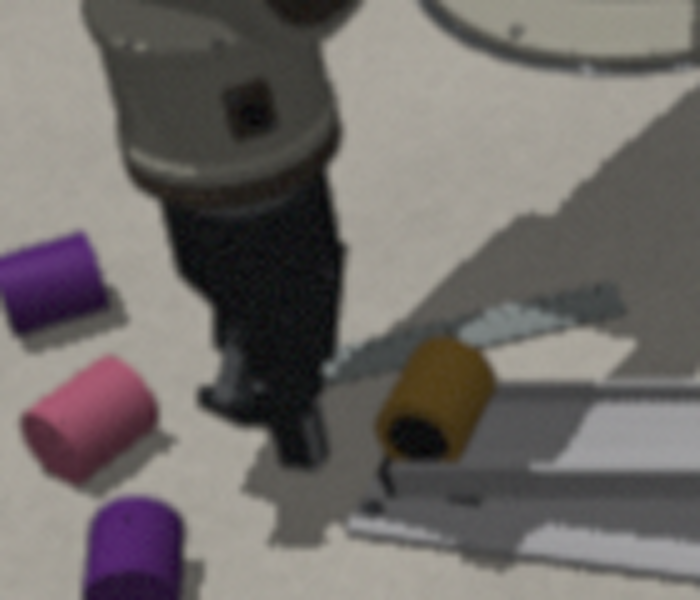

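```bash
cat >> h.py <<'E'
DZ=27.3
def push(xs,g=-7): return P(xs-33, 44.27+(xs+130)*.1584+g-DZ)
E
python3 - <<'E'
from h import *
d=get_image("scene");print("tip px expected at touch",proj(d,[425,-245,0]))
p=push(-134); print(p)
line_to([p[0],p[1],36],velocity=100); line_to(p,velocity=100)
print(get_obs()["ee_pos"],get_obs()["contact_force"])
r=line_to(push(-85),velocity=40,contact_N=8)
o=get_obs();print(r,o["time"],o["ee_pos"],push(-85),o["contact_force"])
snap("b")
E
```

```text
tip px expected at touch [191.26217324 271.91777114]
[np.float64(429.68358654349566), np.float64(-224.2980895394574), 9.336400000000001]
[ 429.49684104 -224.43572713    9.22953783] [ 0.88074836 -0.63702101  0.46076589]
False 13.3083 [ 451.84866981 -180.75201857   17.04827384] [np.float64(451.9291210307335), np.float64(-180.6387698542274), 17.098000000000003] [ 0.99710572 -0.46658329 -0.62802618]
scene 293 [230.1 257.2]
top 144 [404.9 253.2]
```

View pics/scene_b.png

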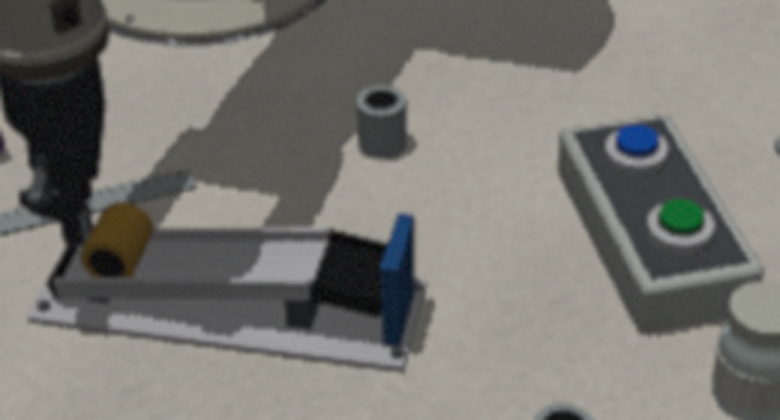

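The sleeve now rolls ahead of the fingertips. Its centroid is (230,257), which corresponds to x≈-84 as commanded, and it lies straight in the gutter. Continuing.

```bash
python3 - <<'E'
from h import *
r=line_to(push(50),velocity=45,contact_N=8)
o=get_obs();print(r,o["time"],o["ee_pos"],push(50),o["contact_force"])
snap("c"); d=get_image("scene");print("exp",proj(d,P(50,44.27+180*.1584))-[-.7,1.6])
E
```

```text
False 16.5917 [513.18342241 -60.40733758  38.46970496] [np.float64(513.2178384955723), np.float64(-60.352889088797745), 38.48200000000001] [-0.04295124 -0.28544725 -0.28298374]
scene 297 [285.1 256.8]
exp [285.49455831 257.6240194 ]
```

View pics/scene_c.png

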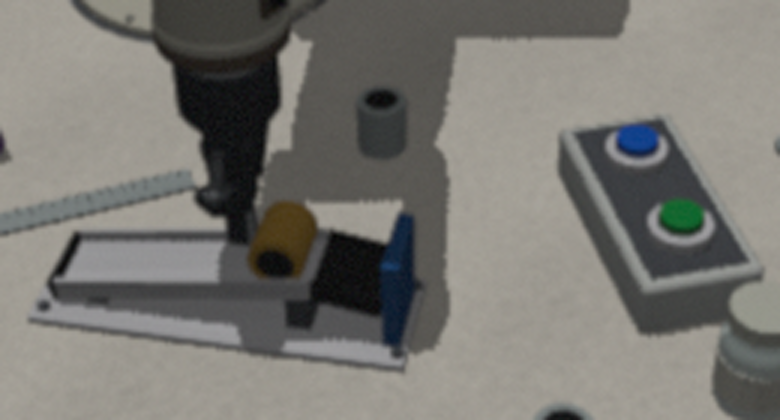

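```bash
python3 - <<'E'
from h import *
r=line_to(push(86,-11),velocity=25,contact_N=8)
o=get_obs();print(r,o["time"],o["ee_pos"],push(86,-11),o["contact_force"])
sleep(.4)
snap("d"); d=get_image("scene");print("exp seat",proj(d,P(108,71))-[-.7,1.6])
E
```

```text
False 18.3333 [529.518322   -28.36294233  40.17395246] [np.float64(529.561496486196), np.float64(-28.27665421801651), 40.18440000000001] [-0.1512821  -0.72052591 -0.00876447]
scene 248 [310.1 259.9]
exp seat [310.36943724 261.17915212]
```

View pics/scene_d.png

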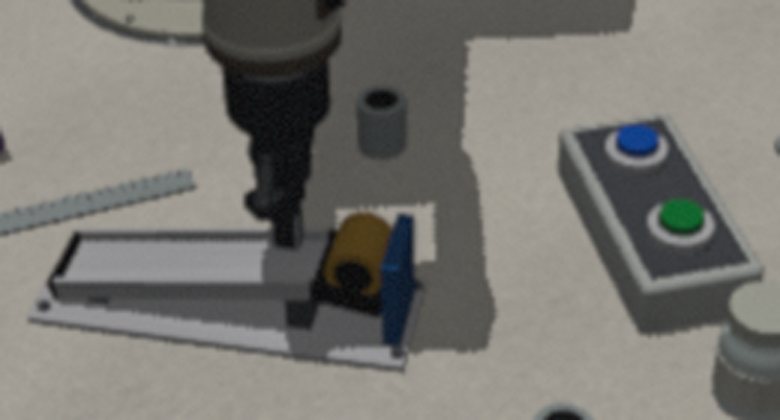

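Sleeve is at (310,260), matching the expected seat at (310,261). Back off, then press the green button.

```bash
python3 - <<'E'
from h import *
p=get_obs()["ee_pos"]
line_to([p[0]-8*U[0],p[1]-8*U[1],p[2]],velocity=60)
line_to([p[0]-8*U[0],p[1]-8*U[1],150],velocity=150)
G=[583.5,269]
movep([*G,130],Q)
line_to([*G,54],velocity=100)
snap("e")
r=line_to([*G,33],velocity=12,contact_N=10)
o=get_obs();print(r,o["time"],o["ee_pos"],o["contact_force"])
d=get_image("scene");cv2.imwrite("pics/f.png",cv2.resize(d["frame"][180:300,330:470],None,fx=5,fy=5,interpolation=cv2.INTER_CUBIC))
E
```

```text
scene 297 [309.4 260.6]
top 389 [335.  216.8]
True 23.5 [583.51224224 269.00782009  37.86689224] [-1.54768226 -0.86842867  6.96243382]
```

View pics/f.png

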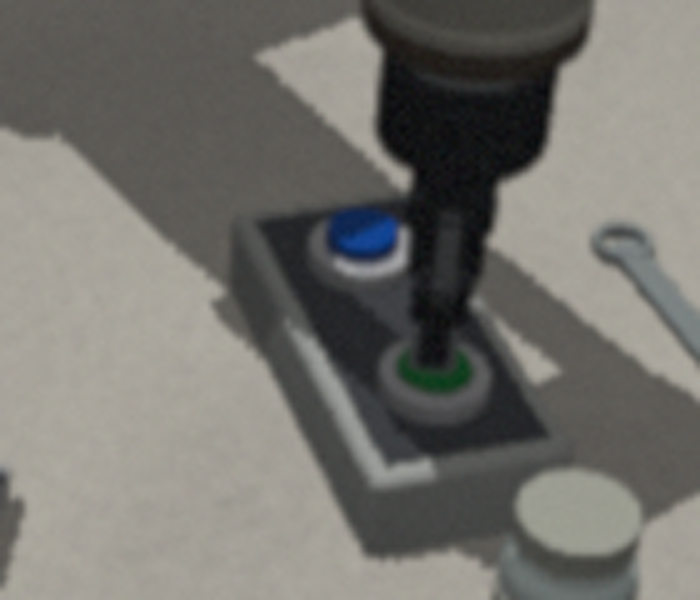

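The fingertip is centred on the green button, which is well down. I'll press slightly more to confirm it has bottomed out, then release.

```bash
python3 - <<'E'
from h import *
G=[583.5,269]
r=line_to([*G,34.5],velocity=8,contact_N=10)
for i in range(3):
    o=get_obs();print(r,o["time"],o["ee_pos"],o["contact_force"]); sleep(.15)
line_to([*G,60],velocity=60); line_to([*G,140],velocity=150)
movep([470,230,170],Q); sleep(.3)
o=get_obs();print(o["time"],o["ee_pos"],o["contact_force"])
snap("g"); d=get_image("top");cv2.imwrite("pics/gt.png",d["frame"])
d=get_image("scene");cv2.imwrite("pics/gs.png",d["frame"])
E
```

```text
True 23.7833 [583.52332406 268.97436759  37.84827804] [-3.26113848 -1.23109735  8.59834645]
True 23.9333 [583.56220157 269.00079859  37.84856012] [-3.29953955 -1.16650771 10.28388153]
True 24.0833 [583.54030309 268.99851284  37.83942469] [-3.37737759 -0.74290186 10.6784373 ]
26.3083 [470.31640198 230.06755079 169.30283341] [0.30093039 0.20105378 0.66404414]
scene 290 [309.4 260.4]
top 390 [335.  216.8]
```

View pics/gs.png

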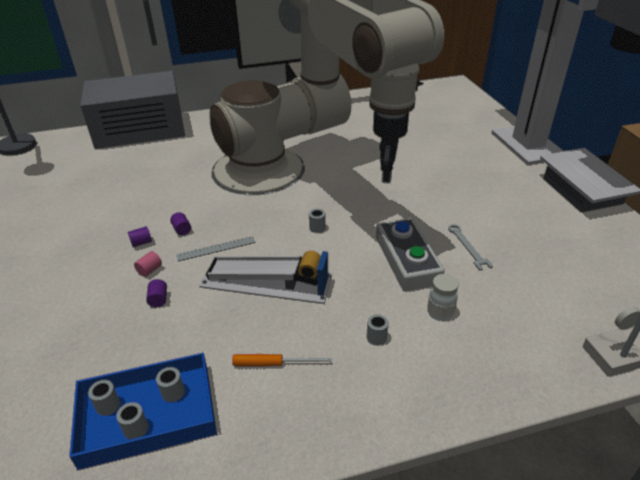

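View pics/gt.png

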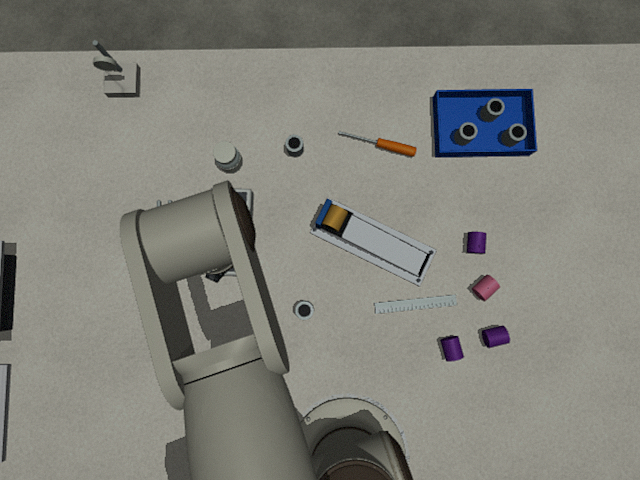

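```bash
python3 - <<'E'
from h import *
d=get_image("top");e=onz(d,335,216.8,81)[:2]-C
print("sleeve chute xy",e@U,e@np.array([-U[1],U[0]]))
sign_off()
E
```

```text
sleeve chute xy 107.27081696001244 -2.552703506693546
the job is handed in; nothing more can be done
```

The brass sleeve is over the crest and resting against the blue stop. The green button was pressed fully down and released, and the job is handed in. The robot's clock read about 26 s just before hand-in.

**Sleeve:** The closed fingertips rolled it up the gutter and over the crest, and it rolled the last stretch by itself. The final top view puts its centre at x = 107 mm along the chute, against 108 mm at the seat. It sat at the same place in pictures taken before and after the button press.

**Green button:** It stopped hard about 66 mm above the table, which is 72 mm less its 6 mm travel, and pressing harder moved it no further. The reported force there was about 10 N, against the 4 N needed. After release it looks up again in the scene view. I did not touch the blue button.

**Other things:** They look unmoved in the final pictures, and the gripper was clear of everything at hand-in.

**What disagreed:**
- **Fingertip position:** The fingertips really end about 27 mm behind the reported TCP. My first push passed over or just grazed the top of the sleeve, and it did not move. I found the offset in the scene picture, measured it with a light touch on bare table (about 7 N), corrected for it and pushed again.
- **Camera views:** The two views differed by about 7 mm on the button positions, so I used a point close to the top-view one, well inside the button.

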